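Lock the nest-box lid and seat the camera's bayonet collar

TASK

Lock the nest box's lid by swinging the brass keeper bar on its top shut over the hasp until it clicks into its catch, leaving the other things on the bench where they lie. Then take the knurled collar of the camera on the lid, turn it clockwise (seen from above) until its hidden keyways drop over the pins, and push it fully home against its spring. Finish while holding it pushed home: do not let go, because it springs back up.

Things in the scene. Friction and masses are not known exactly. Their poses are not given: they have to be found in the camera images.
- nestbox: squat maple nest box 180 (its x) x 200 (its y) x 170 mm high, fixed to the bench; flat plywood lid level with the wall tops. Origin: centre of its underside; z up. Entrance hole in its +x face, steel angle with 42 mm foot at -x, lid hinges along -y, brass hasp and keeper bar on top of the +y wall. In its frame: keeper pivot (68, 91), catch (-75, 91), camera axis (0, -15) mm
- keeper (a joint): angle of the brass keeper bar about its upright pivot, rad. 0 = shut: it points to the box's -x along the +y wall, over hasp and catch. Grows as it swings outward from the lid to the box's +y side (clockwise from above), to 1.9. Starts open, stays where left. The last 0.1 rad rides over a spring ball (about 4 N at the thumb post) that snaps into the bar's hole at 0; stop just beyond
- keeper_knob (a point): centre of the top of the thumb post on the keeper bar: upright brass cylinder, 14 mm diameter, 38 mm tall above the bar, 115 mm from the pivot, top 56 mm above the lid; moves with the bar. The bar is 14 mm wide (22 mm at the end beyond the post), 12 to 18 mm above the lid
- keeper_pivot (a point): point on the keeper bar's upright pivot axis at mid-thickness of the bar, 15 mm above the lid
- camera: nest camera with knurled collar, upright on the lid. Origin: on the axis, level with the collar's top (52 mm above the lid at rest, 40 mm when home); z up; does not turn. The collar round it (aluminium, 54 mm diameter, 32 mm tall, no outside mark) turns without end (0.05 N m). Brass flange below, 66 mm diameter, 3 mm high. Three pins and three hidden keyways 120 degrees apart, see collar_foot
- collar_foot (a point): centre of the collar's lower rim, 32 mm below its top; goes down with it. At the start the collar must turn 23 to 75 degrees clockwise (seen from above) for its keyways to meet the pins; which angle cannot be seen. Within 4 degrees of true it drops freely, within about 8 it slips in when pushed with 8 N or more; once down, the keyways hold it within 4 degrees
- collar_travel (a joint): how far camera and collar are pressed down, m: 0 = up at rest, 0.012 = fully home on its stop. Off the keyways it stops on the pins at 0.002. A spring pushes it up with about 2.3 N at 0 and 8 N at home, so it rises again when let go
- stone_weight: bystander: squat grey stone weight, 80 mm diameter, 41 mm high; origin: centre of its underside
- wall_block_a: bystander: maple wall block 110 x 65 x 36 mm, near the box; origin: centre of its underside
- wall_block_b: bystander: maple wall block 110 x 65 x 36 mm, farther off; origin: centre of its underside
- perch_rod: bystander: cherry perch rod, 12 mm diameter, 160 mm long along its x; origin: middle of its underside
- rasp: bystander: rasp with orange handle, 295 mm long along its x, 26 mm high; origin: on its underside, blade to +x
- screwdriver: bystander: screwdriver with wooden handle, 200 mm long along its x; origin: on its underside
- screw_tray: bystander: open steel tray of screws, 100 x 75 x 28 mm; origin: centre of its underside

How it is judged:
On the way, in this order (a step that is already met when the one before it is completed fails the run):
1. the keeper bar is shut over the hasp and sits in its catch (value of joint keeper below 0.03 rad), for 0.2 s.
2. the collar has dropped over the pins and is pushed home, the keeper still shut (value of joint collar_travel above 0.0105 m and value of joint keeper below 0.03 rad), for 0.3 s.
At the end, for the whole second after the job is handed in: At the end, and for the second after it, the fingers hold the collar (more than 3 N on it) pressed at least 10.5 of its 12 mm down, fully home over the pins, while the keeper bar is shut in its catch (within 0.03 rad) (all of step 2 and contact force between the fingers and camera above 3 N); the arm keeps its last pose, push and grip.
It fails at once if a bystander is moved more than 30 mm (distance of any of stone_weight, wall_block_a, wall_block_b, perch_rod, rasp, screwdriver, screw_tray from where it was at the start of the episode above 0.03 m).
It also fails if it takes over 58 s, if anything falls off the work surface, if the arm or the gripper's body presses on something with over 40 N, if the wrist force passes 120 N, or if a joint passes its speed limit or range.

ROBOT

A 6-joint arm with a two-finger parallel gripper is mounted at the origin on the work surface. World frame = base frame: x ahead of the robot, y to its left, z up, the work surface at z = 0. Lengths are in m, angles in rad, forces in N, time in s.
With the tool pointing down it reaches from about 0.375 to 0.975 m from the base axis. Payload 3.8 kg.
Tool frame: the origin (TCP) lies on the centre line of the jaws, within the pads' length; the fingertips stand 25 mm ahead of it and the grasp point (between the pads) lies 6 mm ahead of it; y points along the fingers, z is the direction in which the jaws open and shut, and the axes are right-handed (so a half turn about y gives the same grasp; the last joint's range is limited). The gripper opens to 85 mm and grips with 20 to 120 N. Pads are 22 mm wide; open, the fingers measure 114 mm over their backs; the gripper's body (76 mm by 85 mm) begins 54 mm behind the grasp point. The pads swing forward as they close: fully open they stand 13 mm farther back than shut.
Start: joints at [-1.242, 0.264, 1.604, -0, 1.274, -0.037], TCP at [0.241, -0.63, 0.256] pointing down, gripper open.
Joint ranges: [-2.63, 2.63], [-0.94, 2.18], [0.31, 2.57], [-1.31, 4.45], [0, 2.66], [-2.55, 2.55]. Speed limits (rad/s): [2.57, 2.57, 3.14, 3.14, 3.14, 3.14].

INTERFACE

Orientations are given as a rotation vector (axis times angle).
In Python, from workcell import bot gives the robot as it stands.
- The arm moves only by the shell command python3 -m jog 'ROWS' [FORCE]. ROWS is JSON, a list of rows, each a list of 5 numbers: the shift along the world's x, y, z in mm, then the turn about the world's z in degrees, then the finger opening in mm, from 0 to 85.4. A call has exactly 10 rows; each row is the pose to reach, as a shift and turn from the pose commanded when the call began; what a row does not reach only later rows make up. A row lasts 1/8 s, in which the tool goes at most 62.5 mm and 10.7 degrees, less where a joint would pass 70% of its speed; a pose out of reach is approached as far as the arm can. A call with a gripper value outside its range is refused whole. The fingers move at their own pace and stop on an object; FORCE is the grip in N (left out, the last holds). Time passes only in rows, so rows that repeat a pose let the fingers close, or fill a call up. It gives the time, the measured TCP pose, the force and the opening at its end, in the units of the state.
- bot.read_state(): the state, without advancing time (a new reading comes with each control period).
- bot.read_camera(name): name is "side" or "top"; returns a dict with "pixels" (384x512x3 uint8, red, green, blue), "fx", "fy", "cx", "cy" (pixels), "R" (3x3) and "t" (3): a world point X has camera coordinates R X + t. Camera axes: x right, y down, z forward; pixel columns grow to the right and rows downward; lengths in m; the calibration is good to about 2 mm. A picture is of the moment at which its call begins. There is no depth.
- bot.finish_job(): hands the job in, once; it reports no verdict.
The state is a dict: "time": time; "q": joint angles; "joint_vel": joint speeds; "joint_torque": joint torques, N m; "tool_pos": TCP position; "tcp_rot": TCP orientation; "wrist_force": force on the tool from outside, world axes, zero at the start; "torque": the same for the moment, N m; "width": opening from 0.0 (shut) to 1.0 (fully open).
Only numpy, scipy, OpenCV 4.12 (cv2) and the standard library are available. Lean on these libraries where they do the work, as an engineer would, in place of code of your own. Each camera call takes 0.05 s, during which the arm holds its last target.

## Working session

There is one attempt and no reset: what is moved stays moved. The work goes in short steps, Python scripts to look and compute and a shell command to move; the robot and the scene stay as the last step left them, time stands still between calls to the robot, and variables do not carry over. Pictures are saved under pics/ and viewed, and the job is handed in when it is done.

```bash
mkdir -p pics; ls
python3 - <<'E'
from workcell import bot
import cv2,numpy as np
s=bot.read_state();print(s)
for n in("top","side"):
    c=bot.read_camera(n);cv2.imwrite(f"pics/{n}0.png",cv2.resize(c["pixels"][:,:,::-1],(768,576),interpolation=cv2.INTER_CUBIC))
    print(n,c["fx"],c["fy"],c["cx"],c["cy"],np.array(c["R"]).round(4).tolist(),np.array(c["t"]).round(4))
    np.savez(f"{n}0.npz",**c)
E
```

```text
pics
{'time': 0.0, 'q': array([-1.24189471e+00,  2.64778558e-01,  1.60540908e+00,  1.77171611e-05,
        1.27370801e+00, -3.69009440e-02]), 'joint_vel': array([ 9.77352952e-05, -9.61311324e-04,  1.07852141e-04, -1.48820177e-03,
        2.05713350e-03, -6.50182448e-04]), 'joint_torque': array([-1.85608384e-03, -5.15124500e+01, -3.67314649e+01, -3.65764836e-04,
        1.30860167e-02, -1.58274776e-05]), 'tool_pos': array([ 0.24122502, -0.62968108,  0.25492591]), 'tcp_rot': array([-0.37432143,  2.02430929, -2.01961905]), 'wrist_force': array([ 0.33041922,  0.27329267, -0.14216236]), 'torque': array([ 0.00147648,  0.00826403, -0.01706384]), 'width': 1.0034824974968548}
top 386.9423422293588 386.9423422293588 250.51194926874814 193.70469599516593 [[0.0174, -0.9998, 0.0085], [-0.982, -0.0187, -0.188], [0.1881, -0.0051, -0.9821]] [-0.0175  0.5929  1.2177]
side 367.28459766237313 367.28459766237313 253.5186509778529 192.84146121618622 [[0.9991, -0.0411, -0.0027], [-0.0338, -0.7806, -0.6241], [0.0236, 0.6236, -0.7813]] [-0.5664  0.0974  1.1925]
```

View pics/top0.png

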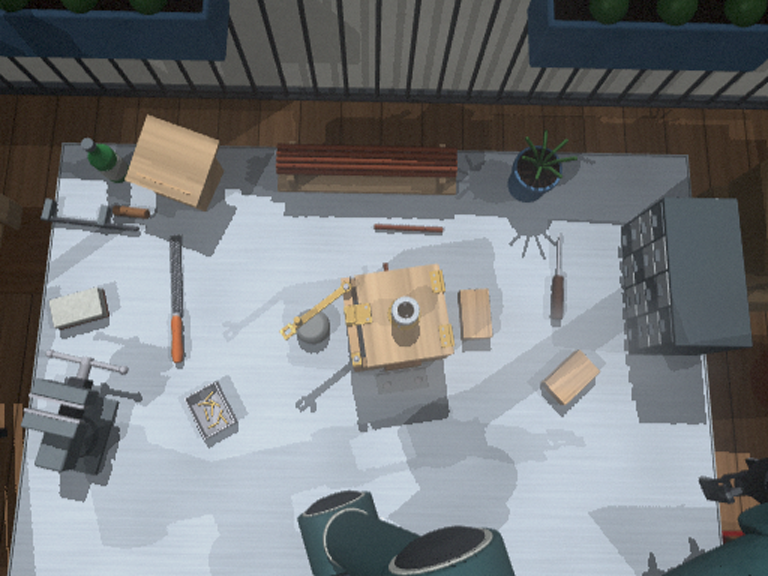

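View pics/side0.png

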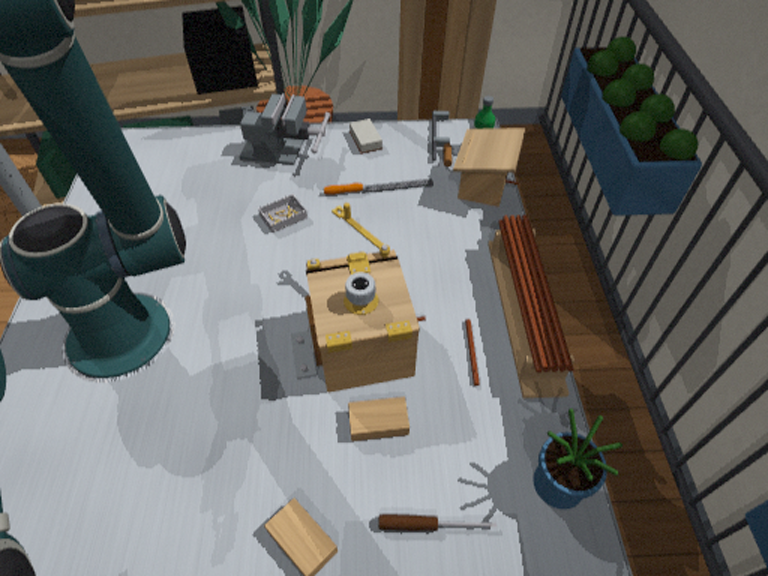

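The top view shows the box at about (400,315), with the keeper bar running from its pivot (349,283) to its tip (285,332) over the stone. The camera collar is at (404,308). I'll zoom in to measure these more precisely.

Run:
```python
import cv2,numpy as np
t=np.load("top0.npz")["pixels"][:,:,::-1];s=np.load("side0.npz")["pixels"][:,:,::-1]
a=t[165:255,180:310];b=s[125:265,180:290]
cv2.imwrite("pics/topz.png",cv2.resize(a,None,fx=6,fy=6,interpolation=cv2.INTER_NEAREST))
cv2.imwrite("pics/sidez.png",cv2.resize(b,None,fx=4,fy=4,interpolation=cv2.INTER_NEAREST))
```

```text
(no output)
```

View pics/topz.png

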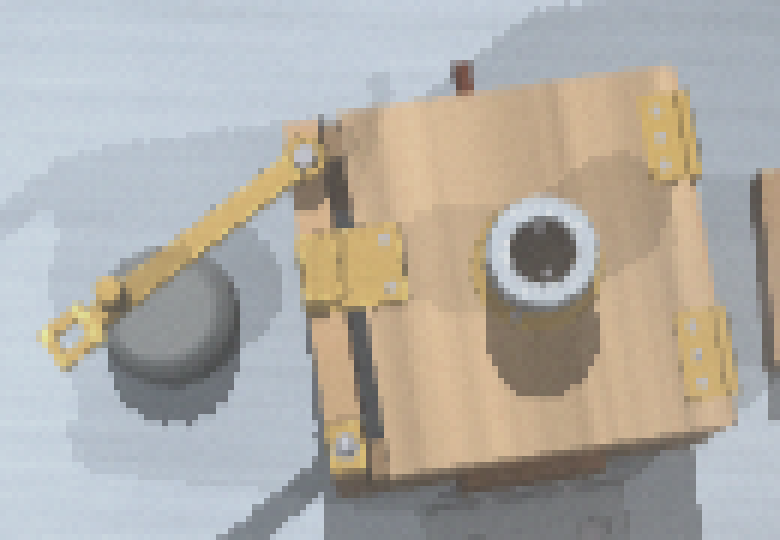

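View pics/sidez.png

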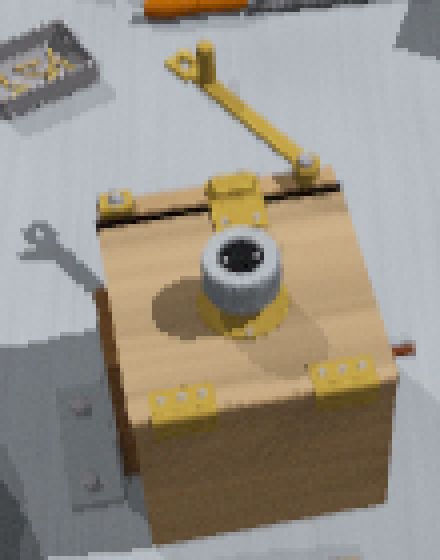

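```bash
cat > h.py <<'E'
import numpy as np
C={n:dict(np.load(f"{n}0.npz")) for n in("top","side")}
Z={"top":(6,180,165),"side":(4,180,125)}
def ray(n,u,v):
    c=C[n];d=c["R"].T@np.array([(u-c["cx"])/c["fx"],(v-c["cy"])/c["fy"],1]);o=-c["R"].T@c["t"];return o,d/np.linalg.norm(d)
def zp(n,p):
    f,a,b=Z[n];return a+(p[0]+.5)/f-.5,b+(p[1]+.5)/f-.5
def plane(n,uv,z):
    o,d=ray(n,*uv);return o+d*(z-o[2])/d[2]
def tri(a,b):
    o1,d1=ray("top",*a);o2,d2=ray("side",*b)
    A=np.c_[d1,-d2];s=np.linalg.lstsq(A,o2-o1,rcond=None)[0];p,q=o1+d1*s[0],o2+d2*s[1];return (p+q)/2,np.linalg.norm(p-q)
E
python3 - <<'E'
from h import *
np.set_printoptions(precision=4,suppress=True)
for n,a,b,z in[("pivot",(305,155),(308,163),.192),("catch",(346,445),(117,200),.175),("collar",(542,248),(241,252),.222),("knob",(108,288),(206,46),.226)]:
    a=zp("top",a);b=zp("side",b);print(n,tri(a,b),plane("top",a,z),plane("side",b,z))
cs=[plane("top",zp("top",p),.17) for p in[(669,68),(735,425),(338,488),(288,122)]]
print(cs);c=np.mean(cs,0);print(c)
for i in range(4): d=cs[(i+1)%4]-cs[i];print(np.linalg.norm(d),np.degrees(np.arctan2(d[1],d[0])))
E
```

```text
pivot (array([0.5778, 0.0536, 0.1881]), np.float64(0.0022712766188912425)) [0.5759 0.0532 0.192 ] [0.5787 0.0504 0.192 ]
catch (array([0.4364, 0.0303, 0.1802]), np.float64(0.0015298097442751196)) [0.436  0.0302 0.175 ] [0.4365 0.0351 0.175 ]
collar (array([ 0.5273, -0.0612,  0.2262]), np.float64(0.0017550467821946924)) [ 0.5271 -0.0616  0.222 ] [ 0.5281 -0.0575  0.222 ]
knob (array([0.5044, 0.1424, 0.2265]), np.float64(0.0016866331205742488)) [0.5037 0.1423 0.226 ] [0.5052 0.1432 0.226 ]
[array([ 0.6284, -0.1278,  0.17  ]), array([ 0.4496, -0.1597,  0.17  ]), array([0.4155, 0.0338, 0.17  ]), array([0.5969, 0.0633, 0.17  ])]
[ 0.5226 -0.0476  0.17  ]
0.1816927509841568 -169.8881202669527
0.19642207067882989 99.98419460614431
0.1838128299911438 9.22858767422502
0.19360458104378442 -80.63864183037072
```

```bash
cat > st.py <<'E'
from workcell import bot
import numpy as np
from scipy.spatial.transform import Rotation as R
np.set_printoptions(precision=4,suppress=True)
s=bot.read_state();M=R.from_rotvec(s["tcp_rot"]).as_matrix()
print("t",round(s["time"],2),"pos",s["tool_pos"],"q",s["q"],"F",s["wrist_force"],"T",s["torque"],"w",s["width"])
print("y axis",M[:,1],"jaw yaw deg",np.degrees(np.arctan2(M[1,2],M[0,2])))
E
python3 st.py
```

```text
t 0.1 pos [ 0.2413 -0.6297  0.2551] q [-1.2419  0.2646  1.6053  0.      1.2737 -0.0369] F [ 0.4299  1.0584 -0.007 ] T [-0.0164  0.036   0.0106] w 0.9986645892732277
y axis [-0.0006  0.0019 -1.    ] jaw yaw deg -69.04284029907723
```

```bash
python3 -m jog '[[0,0,50,0,50],[19,54,60,9,50],[38,110,60,18,50],[57,166,60,27,50],[76,222,60,36,50],[95,278,60,45,50],[114,334,60,54,50],[133,390,60,63,50],[152,446,60,72,50],[171,502,60,81,50]]' 40; python3 st.py
```

```text
time: 1.35
tool_pos: [0.4124, -0.1265, 0.3161]
tcp_rot: [-1.303, 1.05, -1.051]
wrist_force: [1.4, -0.1, -0.6]
width: 0.582
t 1.35 pos [ 0.4124 -0.1265  0.3161] q [-0.3553 -0.2465  2.0095  0.      1.3783 -0.5688] F [ 1.3787 -0.0836 -0.5699] T [ 0.0249 -0.0669  0.0003] w 0.5816564294259917
y axis [ 0.0003 -0.0001 -1.    ] jaw yaw deg 12.232066631118544
```

```bash
python3 -m jog '[[18,54,0,6,50],[36,108,0,12,50],[54,162,0,18,50],[73,216,0,24,50],[92,269,0,27,50],[92,269,0,27,50],[92,269,-25,27,50],[92,269,-50,27,50],[92,269,-50,27,50],[92,269,-50,27,50]]'; python3 st.py
python3 - <<'E'
from workcell import bot
import cv2,numpy as np
for n in("top","side"):
    c=bot.read_camera(n);np.savez(f"{n}1.npz",**c)
t=np.load("top1.npz")["pixels"][:,:,::-1];s=np.load("side1.npz")["pixels"][:,:,::-1]
a=t[165:255,180:310];b=s[95:235,180:290]
i=np.hstack([cv2.resize(a,(520,360),interpolation=cv2.INTER_NEAREST),cv2.resize(b,(280,360),interpolation=cv2.INTER_NEAREST)])
cv2.imwrite("pics/a1.png",i)
E
```

```text
time: 2.6
tool_pos: [0.5046, 0.1401, 0.267]
tcp_rot: [-1.456, 0.696, -0.697]
wrist_force: [-0.3, -0.1, 1.2]
width: 0.585
t 2.6 pos [0.5046 0.1401 0.267 ] q [ 0.2233 -0.0312  1.9115 -0.0002  1.2606 -0.4557] F [-0.2578 -0.1273  1.1859] T [ 0.0463 -0.0518 -0.0075] w 0.5852874991946064
y axis [ 0.0007 -0.     -1.    ] jaw yaw deg 38.9079099430255
```

View pics/a1.png

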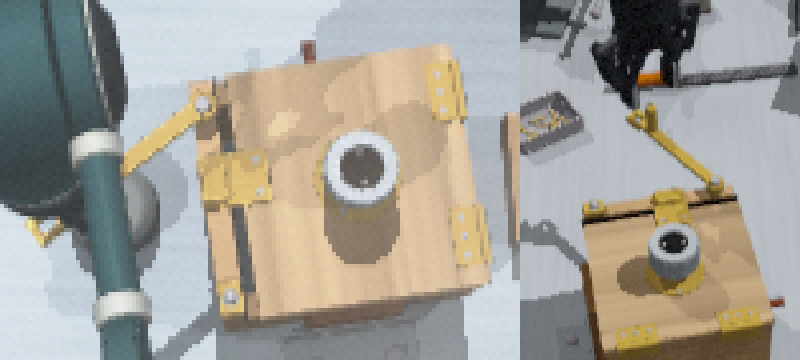

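The side crop shows the open fingers straddling and above the knob (about (650,115) in the crop). The keeper hasn't moved, and the arm hides the knob from the top camera. I'll descend and close.

```bash
python3 -m jog '[[0,2,-10,0,50],[0,2,-20,0,50],[0,2,-30,0,50],[0,2,-40,0,50],[0,2,-47,0,50],[0,2,-47,0,50],[0,2,-47,0,5],[0,2,-47,0,5],[0,2,-47,0,5],[0,2,-47,0,5]]' 25; python3 st.py
python3 - <<'E'
from workcell import bot
import cv2,numpy as np
c=bot.read_camera("side");s=c["pixels"][:,:,::-1];
cv2.imwrite("pics/a2.png",cv2.resize(s[95:235,180:320],None,fx=4,fy=4,interpolation=cv2.INTER_NEAREST))
E
```

```text
time: 3.95
tool_pos: [0.5048, 0.1428, 0.2199]
tcp_rot: [-1.456, 0.695, -0.696]
wrist_force: [0.1, 0.2, 2.1]
width: 0.151
t 3.95 pos [0.5048 0.1428 0.2199] q [ 0.2281  0.0048  1.9649  0.      1.1708 -0.4519] F [0.1331 0.1985 2.0598] T [-0.027   0.0064  0.007 ] w 0.1508653017292808
y axis [ 0.001   0.0003 -1.    ] jaw yaw deg 38.95865248397095
```

View pics/a2.png

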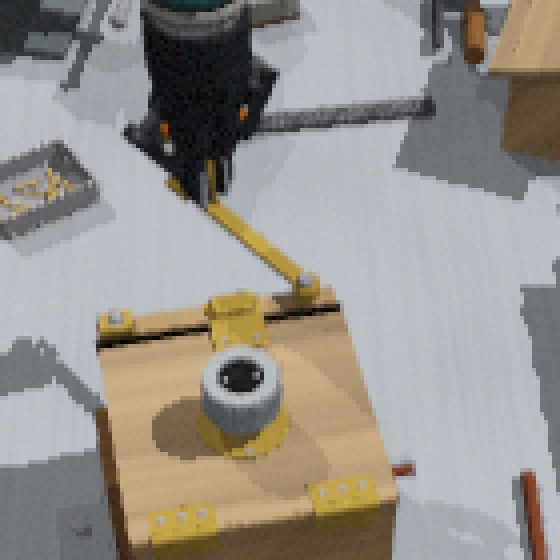

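The side picture shows the post between the pads, and the opening of 12.9 mm fits the 14 mm post. Next I'll work out the arc.

Run:
```python
import numpy as np
k=np.array([504.8,142.8]);p=np.array([577,53.5]);r=k-p
for d in list(range(5,56,5))+[58,60,61,62,64]:
    a=np.radians(d);q=np.array([[np.cos(a),-np.sin(a)],[np.sin(a),np.cos(a)]])@r;print(d,(q-r).round(1),(q+p).round(1))
```

```text
5 [-7.5 -6.6] [497.3 136.2]
10 [-14.4 -13.9] [490.4 128.9]
15 [-20.7 -21.7] [484.1 121.1]
20 [-26.2 -30.1] [478.6 112.7]
25 [-31.  -38.9] [473.8 103.9]
30 [-35.  -48.1] [469.8  94.7]
35 [-38.2 -57.6] [466.6  85.2]
40 [-40.5 -67.3] [464.3  75.5]
45 [-42.  -77.2] [462.8  65.6]
50 [-42.6 -87.2] [462.2  55.6]
55 [-42.4 -97.2] [462.4  45.6]
58 [ -41.8 -103.2] [463.   39.6]
60 [ -41.2 -107.2] [463.6  35.6]
61 [ -40.9 -109.2] [463.9  33.6]
62 [ -40.5 -111.1] [464.3  31.7]
64 [ -39.7 -115. ] [465.1  27.8]
```

```bash
python3 -m jog '[[-7.5,-6.6,0,5,5],[-14.4,-13.9,0,10,5],[-20.7,-21.7,0,15,5],[-26.2,-30.1,0,20,5],[-31,-38.9,0,25,5],[-35,-48.1,0,30,5],[-38.2,-57.6,0,35,5],[-40.5,-67.3,0,40,5],[-42,-77.2,0,45,5],[-42.6,-87.2,0,50,5]]'; python3 st.py
```

```text
time: 5.25
tool_pos: [0.4623, 0.0553, 0.2199]
tcp_rot: [-1.57, 0.011, -0.013]
wrist_force: [1.6, 1.1, 2.2]
width: 0.155
t 5.25 pos [0.4623 0.0553 0.2199] q [ 0.0654 -0.1139  2.0773  0.0003  1.1765 -1.4903] F [1.5749 1.1155 2.2459] T [ 0.0484 -0.1889  0.0217] w 0.15546569597514096
y axis [ 0.0017  0.0004 -1.    ] jaw yaw deg 89.12639977720485
```

```bash
python3 -m jog '[[0.1,-5,0,2.5,5],[0.2,-10,0,5,5],[0.8,-16,0,8,5],[1.1,-18,0,9,5],[1.4,-20,0,10,5],[1.7,-22,0,11,5],[1.9,-23,0,11,5],[2.1,-24,0,11,5],[2.1,-24,0,11,5],[2.1,-24,0,11,5]]'; python3 st.py
python3 - <<'E'
from workcell import bot
import cv2,numpy as np
im=[]
for n in("top","side"):
    c=bot.read_camera(n);np.savez(f"{n}2.npz",**c);im.append(c["pixels"][:,:,::-1])
cv2.imwrite("pics/a3.png",np.hstack([cv2.resize(im[0][165:255,180:280],(400,360),interpolation=cv2.INTER_NEAREST),cv2.resize(im[1][95:235,180:290],(283,360),interpolation=cv2.INTER_NEAREST)]))
E
```

```text
time: 6.5
tool_pos: [0.464, 0.034, 0.2198]
tcp_rot: [-1.561, -0.137, 0.136]
wrist_force: [-0.5, 10.4, 4.3]
width: 0.154
t 6.5 pos [0.464  0.034  0.2198] q [ 0.0159 -0.1139  2.0775  0.0058  1.1776 -1.7306] F [-0.4858 10.3879  4.3079] T [ 1.4263  0.0241 -0.0511] w 0.15357565540865703
y axis [ 0.0003  0.0053 -1.    ] jaw yaw deg 99.94248984173689
```

View pics/a3.png

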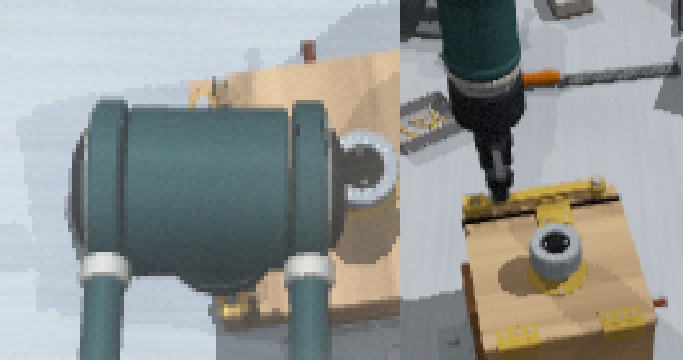

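The side view shows the bar lying along the +y wall, over the hasp. The 10 N reaction is more than the ball's 4 N, so it looks seated. I'll press a little more to confirm it's on the stop.

```bash
python3 -m jog '[[0,-2,0,0,5],[0,-4,0,0,5],[0,-5,0,0,5],[0,-5,0,0,5],[0,-5,0,0,5],[0,-2,0,0,5],[0,0,0,0,5],[0,2,0,0,5],[0,2.5,0,0,5],[0,2.5,0,0,5]]'; python3 st.py
```

```text
time: 7.85
tool_pos: [0.464, 0.0343, 0.2198]
tcp_rot: [-1.566, -0.137, 0.137]
wrist_force: [-0.8, 0.7, 4.2]
width: 0.153
t 7.85 pos [0.464  0.0343 0.2198] q [ 0.0199 -0.1136  2.0771  0.0005  1.1778 -1.7253] F [-0.7735  0.7281  4.2196] T [0.237  0.0862 0.0344] w 0.15309139968244947
y axis [ 0.0003  0.0004 -1.    ] jaw yaw deg 99.98233286178538
```

```bash
python3 -m jog '[[0,0,0,0,45],[0,0,0,0,45],[0,0,0,0,45],[0,0,20,0,45],[0,0,60,0,45],[0,0,80,0,80],[20,-30,80,0,85],[40,-60,80,0,85],[63,-96,80,0,85],[63,-96,80,0,85]]'; python3 st.py
python3 - <<'E'
from workcell import bot
import cv2,numpy as np
im=[]
for n in("top","side"):
    c=bot.read_camera(n);np.savez(f"{n}3.npz",**c);im.append(c["pixels"][:,:,::-1])
cv2.imwrite("pics/a4.png",np.hstack([cv2.resize(im[0][165:255,180:290],(440,360),interpolation=cv2.INTER_NEAREST),cv2.resize(im[1][95:235,180:290],(283,360),interpolation=cv2.INTER_NEAREST)]))
E
```

```text
time: 9.1
tool_pos: [0.5278, -0.0641, 0.2987]
tcp_rot: [-1.567, -0.134, 0.135]
wrist_force: [-0.4, 0.0, -0.1]
width: 0.994
t 9.1 pos [ 0.5278 -0.0641  0.2987] q [-0.1673 -0.0328  1.8548 -0.0007  1.3202 -1.9089] F [-0.3517  0.015  -0.1393] T [ 0.0026  0.0457 -0.0052] w 0.9937648539834253
y axis [-0.0007 -0.0005 -1.    ] jaw yaw deg 99.79238691133774
```

View pics/a4.png

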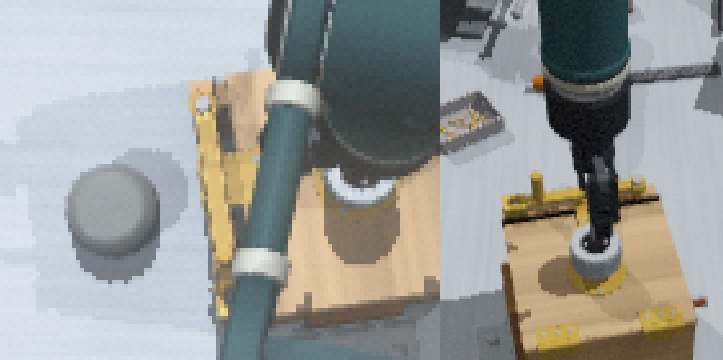

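The keeper lies along the +y wall with the knob at about (537,178) in the side crop, and the jaws are centred over the collar at (597,250). I'll check the knob's position quickly with the side camera, then descend and grip.

```bash
python3 -m jog '[[0,0,-20,0,85],[0,0.5,-40,0,85],[0,0.5,-60,0,85],[0,0.5,-75,0,85],[0,0.5,-83,0,85],[0,0.5,-83,0,85],[0,0.5,-83,0,45],[0,0.5,-83,0,45],[0,0.5,-83,0,45],[0,0.5,-83,0,45]]' 60; python3 st.py
python3 - <<'E'
from workcell import bot
import cv2,numpy as np
from h import *
s=np.load("side3.npz")["pixels"]
c=bot.read_camera("side");b=c["pixels"][:,:,::-1]
cv2.imwrite("pics/a5.png",np.hstack([cv2.resize(s[:,:,::-1][150:200,195:265],(420,300),interpolation=cv2.INTER_NEAREST),cv2.resize(b[120:220,180:280],(300,300),interpolation=cv2.INTER_NEAREST)]))
E
```

```text
time: 10.45
tool_pos: [0.5276, -0.0618, 0.2172]
tcp_rot: [-1.567, -0.138, 0.135]
wrist_force: [1.4, -1.1, 2.2]
width: 0.612
t 10.45 pos [ 0.5276 -0.0618  0.2172] q [-0.1634  0.0194  1.9554 -0.0003  1.1649 -1.9078] F [ 1.362  -1.0853  2.2382] T [-0.1795 -0.0813 -0.0191] w 0.6119164336101689
y axis [ 0.0019 -0.0006 -1.    ] jaw yaw deg 99.95449428407277
```

View pics/a5.png

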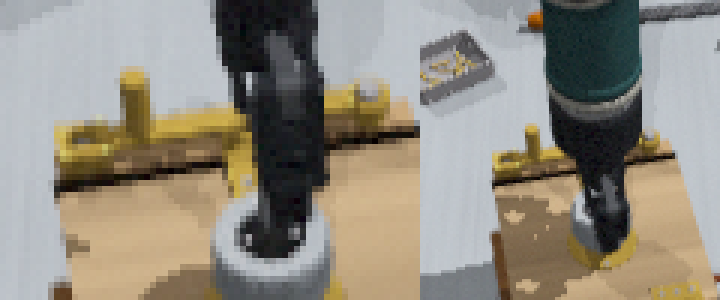

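```bash
python3 -m jog '[[0,0,-1,0,45],[0,0,-2,0,45],[0,0,-4,0,45],[0,0,-6,0,45],[0,0,-6,-3,45],[0,0,-6,-6,45],[0,0,-6,-9,45],[0,0,-6,-12,45],[0,0,-6,-15,45],[0,0,-6,-15,45]]'; python3 st.py
python3 - <<'E'
from h import *
print(plane("side",(216.75,161.9),.226))
E
```

```text
time: 11.75
tool_pos: [0.5278, -0.062, 0.2152]
tcp_rot: [-1.571, 0.067, -0.072]
wrist_force: [-8.8, 0.1, 24.2]
width: 0.615
t 11.75 pos [ 0.5278 -0.062   0.2152] q [-0.1634  0.0207  1.9579 -0.0007  1.1599 -1.6451] F [-8.7586  0.0662 24.2231] T [-0.225   1.3409 -0.2496] w 0.6153935515103784
y axis [ 0.003  -0.0011 -1.    ] jaw yaw deg 84.91381061877242
[0.46383141 0.03734718 0.226     ]
```

Pressed onto the pins: z went down exactly 2.0 mm, with 24 N. The knob check also fits a shut keeper. I'll turn in short steps from here.

```bash
python3 -m jog '[[0,0,0,-1,45],[0,0,0,-2,45],[0,0,0,-3,45],[0,0,0,-4,45],[0,0,0,-5,45],[0,0,0,-6,45],[0,0,0,-7,45],[0,0,0,-8,45],[0,0,0,-8,45],[0,0,0,-8,45]]'; python3 st.py
```

```text
time: 13.0
tool_pos: [0.5277, -0.062, 0.2143]
tcp_rot: [-1.564, 0.177, -0.181]
wrist_force: [-7.7, -0.3, 20.3]
width: 0.614
t 13.0 pos [ 0.5277 -0.062   0.2143] q [-0.1635  0.0216  1.9587 -0.0008  1.1585 -1.5061] F [-7.6532 -0.2871 20.2931] T [-0.2881  1.1004 -0.1659] w 0.6135939722364948
y axis [ 0.0027 -0.0012 -1.    ] jaw yaw deg 76.94187572760333
```

```bash
python3 -m jog '[[0,0,0,-1,45],[0,0,0,-2,45],[0,0,0,-3,45],[0,0,0,-4,45],[0,0,0,-5,45],[0,0,0,-6,45],[0,0,0,-7,45],[0,0,0,-8,45],[0,0,0,-8,45],[0,0,0,-8,45]]'; python3 st.py
```

```text
time: 14.25
tool_pos: [0.5276, -0.0621, 0.2111]
tcp_rot: [-1.552, 0.287, -0.29]
wrist_force: [0.5, -2.7, 5.1]
width: 0.616
t 14.25 pos [ 0.5276 -0.0621  0.2111] q [-0.1635  0.0246  1.9617 -0.0009  1.1535 -1.3667] F [ 0.5354 -2.6743  5.1154] T [-0.3682 -0.0502 -0.0531] w 0.6156287027676978
y axis [ 0.0016 -0.0011 -1.    ] jaw yaw deg 68.95496079843984
```

The collar dropped: the reaction fell to 5.1 N at 6 mm travel, which matches the spring. Now I'll push it home.

```bash
python3 -m jog '[[0,0,-1,0,45],[0,0,-2,0,45],[0,0,-3,0,45],[0,0,-4,0,45],[0,0,-5,0,45],[0,0,-6,0,45],[0,0,-7,0,45],[0,0,-8,0,45],[0,0,-9,0,45],[0,0,-9,0,45]]'; python3 st.py;  python3 - <<'E'
from workcell import bot
import cv2,numpy as np
im=[]
for n in("top","side"):
    c=bot.read_camera(n);im.append(c["pixels"][:,:,::-1])
cv2.imwrite("pics/a6.png",np.hstack([cv2.resize(im[0][165:255,180:290],(440,360),interpolation=cv2.INTER_NEAREST),cv2.resize(im[1][120:220,190:290],(360,360),interpolation=cv2.INTER_NEAREST)]))
E
```

```text
time: 15.5
tool_pos: [0.5277, -0.0621, 0.2054]
tcp_rot: [-1.552, 0.286, -0.29]
wrist_force: [-7.3, -1.6, 22.1]
width: 0.614
t 15.5 pos [ 0.5277 -0.0621  0.2054] q [-0.1635  0.0294  1.9678 -0.0009  1.1418 -1.3667] F [-7.3263 -1.6059 22.0936] T [-0.191   1.1375 -0.016 ] w 0.6135341556174627
y axis [ 0.0024 -0.0013 -1.    ] jaw yaw deg 68.96250083193667
```

View pics/a6.png

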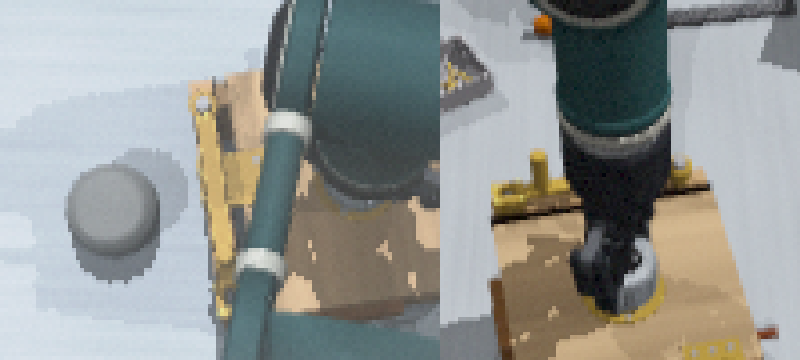

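The side crop shows the collar sitting low, close to its flange, at about (635,275), with the fingers on it. The keeper is shut in both views and the stone hasn't moved. I'll hold for one call and re-read before handing in.

```bash
python3 -m jog '[[0,0,0,0,45],[0,0,0,0,45],[0,0,0,0,45],[0,0,0,0,45],[0,0,0,0,45],[0,0,0,0,45],[0,0,0,0,45],[0,0,0,0,45],[0,0,0,0,45],[0,0,0,0,45]]' 60; python3 st.py
```

```text
time: 16.85
tool_pos: [0.5277, -0.0621, 0.2054]
tcp_rot: [-1.552, 0.286, -0.29]
wrist_force: [-7.4, -0.6, 21.5]
width: 0.613
t 16.85 pos [ 0.5277 -0.0621  0.2054] q [-0.1635  0.0293  1.9679 -0.001   1.1417 -1.3667] F [-7.3964 -0.6265 21.5257] T [-0.239   1.2102 -0.0609] w 0.6133095140743247
y axis [ 0.0025 -0.0013 -1.    ] jaw yaw deg 68.96227386957064
```

```bash
python3 -c "
from workcell import bot
print(bot.finish_job())"; python3 st.py
```

```text
the job is handed in; nothing more can be done
None
the job is handed in; nothing more can be done
```

I shut the keeper bar into its catch, turned the camera collar onto its pins and pushed it home. I handed in at about 17 s, still gripping and pressing it. The hand-in reports no verdict, so these are my own checks.

- **Keeper:** I gripped the thumb post and swung it about 61° along its arc. It stopped at TCP (0.464, 0.034), about where I expected it shut, with a 10 N reaction, more than the ball's 4 N. Both cameras later showed the bar along the wall over the hasp. One reading disagreed: the side camera alone put the knob about 3 mm farther out in y. That camera read the collar about 4 mm off in the same direction, so I put it down to calibration.
- **Collar:** It stopped on the pins after 2.0 mm, then dropped by the time I had turned it 31° clockwise. The reaction fell to 5.1 N at 6 mm travel, which matches the spring.
- **Final hold:** Travel measured 11.8 mm from the fingers' height (12 mm is the stop). A 22 N push with a 60 N grip held steady for more than 1 s before I handed in.
- **Bystanders:** The stone weight looked unmoved in the last pictures. I planned the moves to stay clear of the others, but did not measure any of them at the end.

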